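# Close up the microscope slide chest

### The arm

A 6-joint arm with a two-finger parallel gripper is mounted at the origin on the work surface. World frame = base frame: x ahead of the robot, y to its left, z up, the work surface at z = 0. Lengths are in m, angles in rad, forces in N, time in s.
With the tool pointing down it reaches from about 0.325 to 0.775 m from the base axis. Payload 5.5 kg.
Tool frame: the origin (TCP) lies midway between the tips of the shut fingers; the grasp point (between the pads) lies 19 mm behind it; z points along the fingers, y is the line along which they close (so a half turn about z gives the same grasp; the last joint's range is limited). The gripper opens to 85 mm and grips with 20 to 120 N. Pads are 22 mm wide; open, the fingers measure 114 mm over their backs; the gripper's body (76 mm by 85 mm) begins 54 mm behind the grasp point. The pads swing forward as they close: fully open they stand 13 mm farther back than shut.
Start: joints at [-1.312, 0.091, 1.231, -0, 1.82, -0.057], TCP at [0.186, -0.57, 0.231] pointing down, gripper open.
Joint ranges: [-2.87, 2.87], [-0.86, 2.18], [0.17, 2.46], [-1.51, 4.65], [0.06, 2.69], [-2.65, 2.65]. Speed limits (rad/s): [2.57, 2.57, 3.01, 3.14, 3.14, 3.14].

### API

Orientations are given as a unit quaternion [w, x, y, z].
In Python, from workcell import robot gives the robot as it stands. Calls block until the motion is done:
- robot.move_to(position, orientation): joint-space move of the TCP to a pose.
- robot.move_l(position, velocity=0.15, rotation=None): straight line of the TCP; rotation=None keeps the orientation; velocity is the mean speed in m/s.
- robot.movej(angles): joint-space move.
- robot.grip(opening, squeeze=None): opening from 0.0 (shut) to 1.0 (fully open); squeeze is the grip in N (None keeps the last); returns when the fingers have stopped.
- robot.wait(seconds).
- robot.ik(position, orientation): joint angles nearest the present ones, or None.
- robot.sense(): the state.
- robot.camera(name): name is "scene" or "top" or "wrist"; returns a dict with "image" (384x512x3 uint8, red, green, blue), "fx", "fy", "cx", "cy" (pixels), "world_from_camera" (4x4, takes a point from camera to world coordinates). Camera axes: x right, y up, looking along -z (the intrinsics and any distortion apply to the point x, -y, -z); pixel columns grow to the right and rows downward; lengths in m; the calibration is good to about 2 mm. A picture is of the moment at which its call begins. There is no depth.
A pose or a line that the arm cannot do raises robot.Unreachable and nothing moves.
- robot.close_job(): hands the job in; it is judged then, once.
The state is a dict: "clock": time; "joint_pos": joint angles; "qd": joint speeds; "effort": joint torques, N m; "position": TCP position; "tcp_rot": TCP orientation; "wrist_force": force on the tool from outside, world axes, zero at the start; "ft_torque": the same for the moment, N m; "width": opening from 0.0 (shut) to 1.0 (fully open); "grip_force": force on a finger pad.
Only numpy, scipy, OpenCV 4.12 (cv2) and the standard library are available. Lean on these libraries where they do the work, as an engineer would, in place of code of your own. Each camera call takes 0.05 s, during which the arm holds its last target. There are 200 camera calls.

### The job

The slides have been read, so close up the grey slide chest: with closed fingertips push its three open drawers fully home, and only after that push the raised lid over until it lies fully shut. Go gently, without slamming, because the slides are glass; do not pull any drawer further out, do not push the lid further back, and do not grasp, lift or displace anything standing on the desk. Finish clear of everything.

Things in the scene. Friction and masses are not known exactly. Their poses are not given: they have to be found in the camera images.
- chest: Grey steel slide chest, fixed to the desk: 150 mm deep (x), 300 mm wide (y), 105 mm high without its lid. Origin: centre of its underside; +x from its drawer side to its hinge side, +y to its left as the robot faces it, z up. It may stand turned by up to about 0.22 rad. Its front plane is at x = -75 mm. Inside the top, under the lid, is a shallow well 21 mm deep.
- left_drawer (a joint): How far the left drawer (at y = +98 mm of the chest) stands out, in m: 0 fully shut against a hard stop, where its front is flush with the chest's front plane; starts at 0.02 to 0.055, can run out to 0.09. It slides along the chest's x, shuts towards +x, takes about 2 N to move plus a little damping, stays where it is left and does not spring back.
- middle_drawer (a joint): How far the middle drawer (at y = 0 mm of the chest) stands out, in m: 0 fully shut against a hard stop, where its front is flush with the chest's front plane; starts at 0.02 to 0.055, can run out to 0.09. It slides along the chest's x, shuts towards +x, takes about 2 N to move plus a little damping, stays where it is left and does not spring back.
- right_drawer (a joint): How far the right drawer (at y = -98 mm of the chest) stands out, in m: 0 fully shut against a hard stop, where its front is flush with the chest's front plane; starts at 0.02 to 0.055, can run out to 0.09. It slides along the chest's x, shuts towards +x, takes about 2 N to move plus a little damping, stays where it is left and does not spring back.
- left_front (a point): Point on the outer face of the left drawer's flat aluminium front (88 mm wide, 62 mm high, from 14 to 76 mm above the desk), midway across it, 60 mm above the desk: a good place to push. A small dark knob (16 mm wide, standing out 16 mm, its top 37 mm above the desk) lies below it on the same front. Axes as the chest's; moves with the drawer.
- middle_front (a point): Point on the outer face of the middle drawer's flat aluminium front (88 mm wide, 62 mm high, from 14 to 76 mm above the desk), midway across it, 60 mm above the desk: a good place to push. A small dark knob (16 mm wide, standing out 16 mm, its top 37 mm above the desk) lies below it on the same front. Axes as the chest's; moves with the drawer.
- right_front (a point): Point on the outer face of the right drawer's flat aluminium front (88 mm wide, 62 mm high, from 14 to 76 mm above the desk), midway across it, 60 mm above the desk: a good place to push. A small dark knob (16 mm wide, standing out 16 mm, its top 37 mm above the desk) lies below it on the same front. Axes as the chest's; moves with the drawer.
- chest_lid (a joint): Angle of the lid in rad: 0 lying shut on the chest, pi/2 upright; starts at 1.1 to 1.4, leaning towards the robot; hard stop at 0. Stiff hinge (about 0.4 N m): stays at any angle, has to be pushed all the way down, about 3 to 6 N at lid_push. It shuts towards the robot (chest's -x) and down.
- lid_hinge (a point): Middle of the lid's hinge line: on the chest's far rim, at x = +75 mm, y = 0, z = 105 mm of the chest. The hinge line runs along the chest's y. The lower side of the lid passes through it. The lid is a flat panel 10 mm thick, 304 mm wide, reaching 156 mm from the hinge; shut, its top is 115 mm above the desk.
- lid_push (a point): Point on the lid's outer (upper) face, midway across, 115 mm from the hinge line, 41 mm short of the free edge: a good place to push. Its z axis points out of that face, its x axis from the free edge towards the hinge.
- stain_bottle: Bystander, loose: amber bottle, 48 mm diameter, 100 mm high, upright beside the chest's left side. Origin: centre of its underside.
- specimen_jar: Bystander, loose: small whitish jar with a white cap, 42 mm diameter, 55 mm high, upright on the desk in front of the drawers. Origin: centre of its underside.
- slide_mailer: Bystander, loose: white box 85 x 32 x 22 mm, flat on the desk at the chest's right side. Origin: centre of its underside, x along its length.
- marker: Bystander, loose: black marker pen 135 x 14 x 13 mm, flat on the desk at the front right of the chest. Origin: centre of its underside, x along its length.
- oil_bottle: Bystander, loose: small amber bottle, 28 mm diameter, 60 mm high, upright behind the chest. Origin: centre of its underside.
- mug: Bystander, loose: white mug, 76 mm diameter, 90 mm high, upright on the desk to the left. Origin: centre of its underside.

How it is judged:
On the way, in this order (a step that is already met when the one before it is completed fails the run):
1. all three drawers are pushed home (each within 5 mm) while the lid still stands open (value of joint each of left_drawer, middle_drawer, right_drawer below 0.005 m and value of joint chest_lid above 0.5 rad), for 0.2 s.
2. then the lid is pushed shut (value of joint each of left_drawer, middle_drawer, right_drawer below 0.005 m and value of joint chest_lid below 0.05 rad), for 0.2 s.
At the end, for the whole second after the job is handed in: All three drawers are within 5 mm of fully shut, the lid is within 0.05 rad of lying flat, and the bystanders are at rest (all of step 2 and linear speed of each of stain_bottle, specimen_jar, slide_mailer, marker, oil_bottle, mug below 0.02 m/s); the robot touches nothing.
It fails at once if a drawer is pulled out beyond 70 mm (value of joint any of left_drawer, middle_drawer, right_drawer above 0.07 m).
It fails at once if the lid is pushed back beyond 1.55 rad (value of joint chest_lid above 1.55 rad).
It fails at once if a drawer (faster than 0.4 m/s) or the lid (faster than 3 rad/s) is slammed (velocity of joint any of left_drawer, middle_drawer, right_drawer below -0.4 m/s or velocity of joint chest_lid below -3 rad/s).
It fails at once if a bystander is lifted, or moved more than 20 mm (distance of any of stain_bottle, specimen_jar, slide_mailer, marker, oil_bottle, mug from where it was at the start of the episode above 0.02 m).
It fails at once if a bystander is tipped over (angle between any of stain_bottle, specimen_jar, slide_mailer, marker, oil_bottle, mug's own z axis and vertical above 0.35 rad).
It also fails if it takes over 56 s, if anything falls off the work surface, if the arm or the gripper's body presses on something with over 40 N, if the wrist force passes 120 N, or if a joint passes its speed limit or range.

## Working session

There is one attempt and no reset: what is moved stays moved. The work goes in short steps, each a Python script; the robot and the scene stay as the last script left them, time stands still between calls to the robot, and variables do not carry over. Pictures are saved under pics/ and viewed, at most 10 in all, crops included, and the job is handed in when it is done.

```bash
mkdir -p pics; ls; python3 - <<'E'
from workcell import robot
import cv2,numpy as np
for n in("scene","top"):
    c=robot.camera(n); cv2.imwrite(f"pics/{n}0.png",c["image"][:,:,::-1]); np.savez(f"{n}0.npz",**{k:c[k] for k in c})
    print(n,c["fx"],c["fy"],c["cx"],c["cy"],np.round(c["world_from_camera"],4).tolist(),c.keys())
E
```

```text
pics
scene 424.56843812219944 424.56843812219944 264.733942238627 189.3113167104737 [[0.8607, -0.3516, 0.3682, 1.0181], [0.5087, 0.6213, -0.596, -0.6381], [-0.0192, 0.7003, 0.7136, 0.9669], [0.0, 0.0, 0.0, 1.0]] dict_keys(['image', 'fx', 'fy', 'cx', 'cy', 'world_from_camera'])
top 412.32970240704486 412.32970240704486 263.40716526014006 195.52237414939745 [[0.0096, 0.9976, -0.068, 0.4947], [-0.9998, 0.0107, 0.0172, 0.0992], [0.0179, 0.0678, 0.9975, 1.2525], [0.0, 0.0, 0.0, 1.0]] dict_keys(['image', 'fx', 'fy', 'cx', 'cy', 'world_from_camera'])
```

View pics/top0.png

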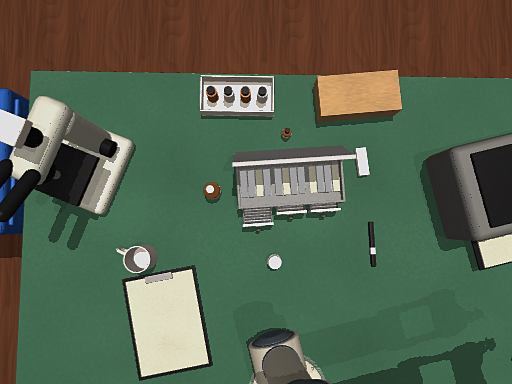

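View pics/scene0.png

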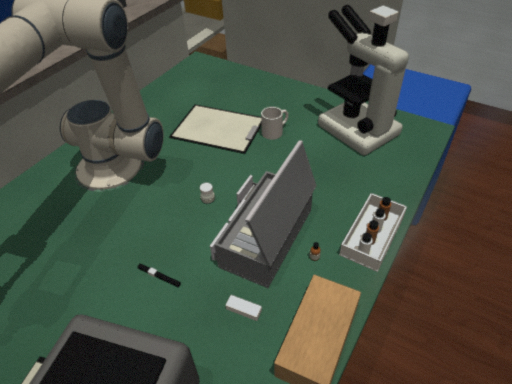

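```bash
python3 - <<'E'
import cv2
a=cv2.imread("pics/top0.png")[140:280,195:385]
cv2.imwrite("pics/crop.png",cv2.resize(a,None,fx=4,fy=4,interpolation=cv2.INTER_CUBIC))
a=cv2.imread("pics/scene0.png")[140:290,190:340]
cv2.imwrite("pics/crop2.png",cv2.resize(a,None,fx=4,fy=4,interpolation=cv2.INTER_CUBIC))
E
```

```text
(no output)
```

View pics/crop.png

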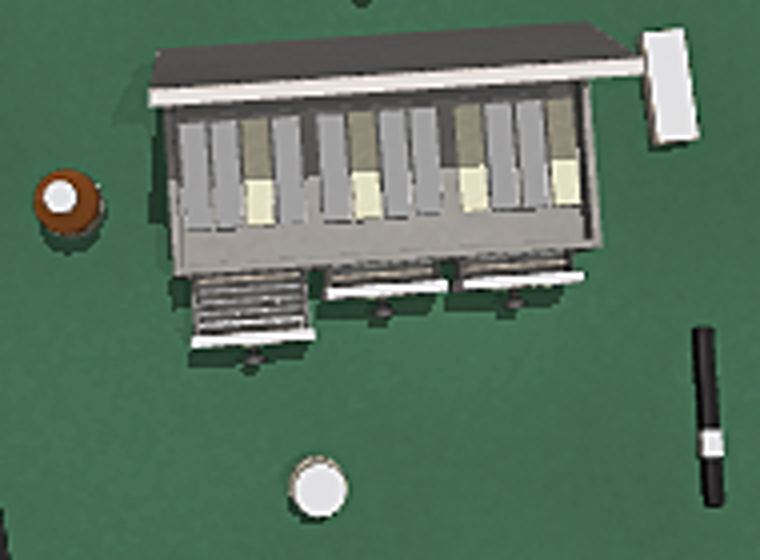

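View pics/crop2.png

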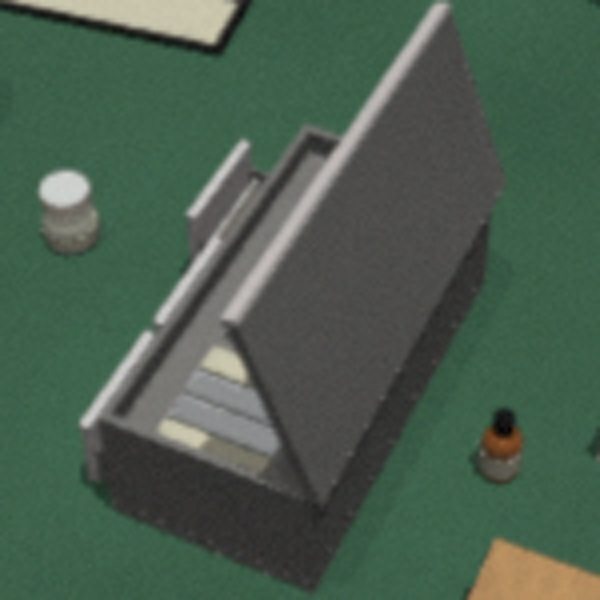

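```bash
cat > fit.py <<'E'
import numpy as np
from scipy.optimize import least_squares
cams={n:np.load(f"{n}0.npz") for n in("top","scene")}
off={"top":(195,140),"scene":(190,140)}
def proj(c,P):
    T=np.linalg.inv(c["world_from_camera"]); q=T[:3,:3]@P+T[:3,3]
    return np.array([c["cx"]+c["fx"]*q[0]/-q[2], c["cy"]-c["fy"]*q[1]/-q[2]])
def lid(r,n,th): return np.array([.075-r*np.cos(th)+n*np.sin(th),.105+r*np.sin(th)+n*np.cos(th)])
def L(r,n,y): return lambda p:np.array([lid(r,n,p[3])[0],y,lid(r,n,p[3])[1]])
def F(*a): return lambda p:np.array(a)
def D(i,s): return lambda p:np.array([-.075-p[4+i],.098*(1-i)+s*.044,.076])
obs=[("top",174,277,F(-.075,.15,.105)),("top",601,246,F(-.075,-.15,.105)),
("top",149,91,L(.156,.01,.152)),("top",645,59,L(.156,.01,-.152)),("top",149,106,L(.156,0,.152)),("top",645,76,L(.156,0,-.152)),
("top",192,348,D(0,1)),("top",315,341,D(0,-1)),("top",328,299,D(1,1)),("top",447,291,D(1,-1)),("top",463,291,D(2,1)),("top",583,281,D(2,-1)),
("scene",228,318,L(.156,0,-.152)),("scene",240,325,L(.156,.01,-.152)),("scene",437,4,L(.156,0,.152)),("scene",449,7,L(.156,.01,.152)),
("scene",312,590,F(.075,-.15,0)),("scene",103,418,F(-.075,-.15,.105)),("scene",312,128,F(-.075,.15,.105))]
def res(p):
    o=[]
    for n,u,v,f in obs:
        q=f(p); c,s=np.cos(p[2]),np.sin(p[2])
        P=np.array([p[0]+c*q[0]-s*q[1],p[1]+s*q[0]+c*q[1],q[2]])
        o+=list(proj(cams[n],P)-((np.array([u,v])+.5)/4-.5+off[n]))
    return np.array(o)
s=least_squares(res,[.6,0,0,1.2,.04,.03,.03],loss="soft_l1")
print(np.round(s.x,4)); print(np.round(res(s.x).reshape(-1,2),1).tolist())
def gnd(u,v,z,n="top"):
    c=cams[n];W=c["world_from_camera"];d=W[:3,:3]@np.array([(u-c["cx"])/c["fx"],-(v-c["cy"])/c["fy"],-1]);t=(z-W[2,3])/d[2];return np.round(W[:3,3]+t*d,3)
for nm,u,v,z in[("jar",320,488,.055),("stain",60,197,.1),("markertop",703,328,.013),("markerbot",713,505,.013),("mail1",662,30,.022),("mail2",672,140,.022)]:print(nm,gnd(u/4+195,v/4+140,z))
print("oil",gnd(286,131,.06),"mug",gnd(141,257,.09))
E
python3 fit.py
```

```text
[0.6241 0.0063 0.0786 1.2277 0.0533 0.0247 0.025 ]
[[-0.2, -0.9], [0.2, -0.5], [-0.3, -0.5], [-0.4, -0.7], [-0.0, -0.2], [-0.4, -0.9], [-0.2, 0.2], [-0.1, -0.2], [-0.6, 0.1], [0.3, -0.1], [-0.2, -0.2], [0.4, 0.2], [-1.9, 0.5], [-1.1, -0.9], [-0.4, -0.2], [-0.1, -1.0], [0.5, 1.6], [-1.2, 0.1], [-1.6, -0.8]]
jar [0.385 0.043 0.055]
stain [0.589 0.229 0.1  ]
markertop [ 0.503 -0.247  0.013]
markerbot [ 0.371 -0.253  0.013]
mail1 [ 0.728 -0.215  0.022]
mail2 [ 0.644 -0.222  0.022]
oil [0.766 0.014 0.06 ] mug [0.399 0.418 0.09 ]
```

```bash
cat > h.py <<'E'
import numpy as np
from scipy.spatial.transform import Rotation as R
from workcell import robot
X,Y,A,TH=.6241,.0063,.0786,1.2277
def w(x,y,z): c,s=np.cos(A),np.sin(A); return [X+c*x-s*y,Y+s*x+c*y,z]
def ori(tilt):   # tool z leans 'tilt' towards chest +x from straight down; tool y along chest -y
    s,c=np.sin(tilt),np.cos(tilt)
    q=(R.from_euler('z',A)*R.from_matrix(np.array([[c,0,s],[0,-1,0],[s,0,-c]]))).as_quat()
    return [q[3],*q[:3]]
def force(): # chest-frame force on the tool
    return R.from_euler('z',-A).apply(robot.sense()["wrist_force"])
E
cat > d.py <<'E'
import sys
from h import *
o=ori(.4)
def push(y,d,zs=.056):
    xs=-.075-d-.010
    robot.move_l(w(xs-.035,y,zs),.12)
    robot.move_l(w(xs-.008,y,zs),.1); robot.wait(.1); f0=force()
    for x in np.arange(xs,-.075-.010+.010,.004):
        robot.move_l(w(x,y,zs),.05)
        f=force()-f0
        if f[0]<-12: break
    print(y,"stop x",round(x+.085,4),"F",np.round(f,1),"clock",robot.sense()["clock"])
    robot.move_l(w(-.075-.055,y,zs),.12)
    robot.move_l(w(-.165,y,.11),.15)
if __name__=="__main__":
    robot.grip(0.0)
    robot.move_to(w(-.17,-.098,.16),o)
    print(robot.sense()["joint_pos"],robot.sense()["clock"])
    push(-.098,.025)
    c=robot.camera("top")
    import cv2; cv2.imwrite("pics/t1.png",cv2.resize(c["image"][130:290,190:390,::-1],None,fx=3,fy=3,interpolation=cv2.INTER_CUBIC))
E
python3 d.py
```

```text
[-0.43405433 -0.62688426  1.99904702  0.19382559  1.4186202   1.06333161] 2.825
-0.098 stop x 0.003 F [-34.6   3.2  19.1] clock 6.4417
```

View pics/t1.png

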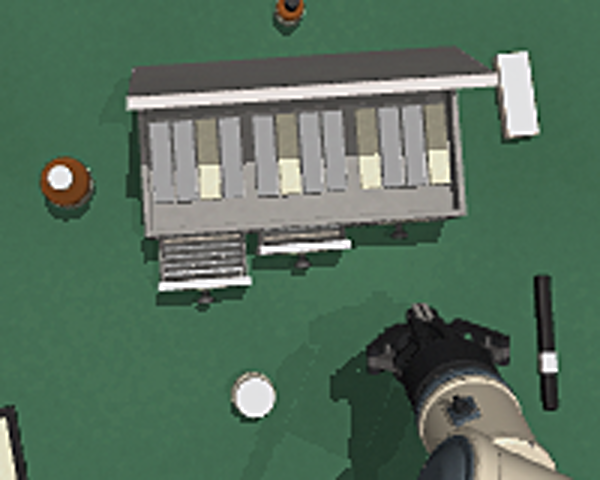

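The right drawer is now flush: in the picture its white front has gone and only the knob at (400,232) shows. The bystanders haven't moved. Middle and left drawers next.

```bash
sed -i 's/,.004):/,.003):/' d.py; python3 - <<'E'
from d import *
robot.move_l(w(-.165,0,.11),.2); push(0,.0247)
robot.move_l(w(-.175,.098,.12),.2); push(.098,.0533)
robot.move_l(w(-.165,.098,.2),.2)
c=robot.camera("top")
import cv2; cv2.imwrite("pics/t2.png",cv2.resize(c["image"][130:290,190:390,::-1],None,fx=3,fy=3,interpolation=cv2.INTER_CUBIC))
print(robot.sense()["clock"])
od=ori(0)
for p in [(-.1,.05,.42),(.11,0,.42),(.1,0,.225),(-.04,0,.125)]: print(robot.ik(w(*p),od))
E
```

```text
0 stop x 0.0023 F [-30.5   0.1  16. ] clock 11.9667
0.098 stop x 0.0007 F [-16.1  -1.4   9.4] clock 19.7333
21.4917
[ 2.74309615e-02  1.05651824e-02  9.68857507e-01 -4.44089210e-16
  2.16216996e+00  1.51962729e+00]
None
[-2.74331938e-02  4.46627993e-01  8.24216549e-01 -4.44089210e-16
  1.87074811e+00  1.46476313e+00]
[-5.28214261e-02  5.36309938e-02  1.45774859e+00 -4.44089210e-16
  1.63021307e+00  1.43937490e+00]
```

View pics/t2.png

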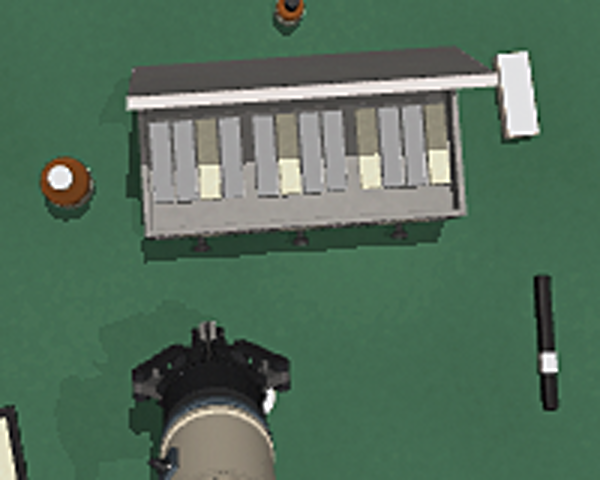

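All three drawers are flush, with only the knobs showing at rows 232–246, and the lid hasn't moved. Next I go over the lid and close it.

```bash
cat > l.py <<'E'
from h import *
od=ori(0)
robot.move_to(w(-.12,.03,.34),od)
robot.move_l(w(.105,0,.34),.2)
robot.move_l(w(.1,0,.228),.15)
robot.wait(.1); f0=force(); print(f0,robot.sense()["clock"])
def P(th,r=.12):
    n=.01+.011*np.sin(th); return w(.075-r*np.cos(th)+n*np.sin(th),0,.105+r*np.sin(th)+n*np.cos(th))
robot.move_l(P(TH+.08),.08)
for th in np.r_[np.arange(TH,.1,-.1),.06,.03,.015,0,-.015,-.03]:
    robot.move_l(P(th),.07); f=force()-f0
    print(round(th,2),np.round(f,1),end=" ")
    if np.linalg.norm(f)>25 or (th<.07 and f[2]>14): break
print(robot.sense()["position"],robot.sense()["clock"])
p=robot.sense()["position"]
robot.move_l([p[0],p[1],p[2]+.1],.12)
robot.move_l(w(-.22,0,.3),.25)
c=robot.camera("top")
import cv2; cv2.imwrite("pics/t3.png",cv2.resize(c["image"][130:290,190:390,::-1],None,fx=3,fy=3,interpolation=cv2.INTER_CUBIC))
c=robot.camera("scene"); cv2.imwrite("pics/s3.png",cv2.resize(c["image"][130:290,190:390,::-1],None,fx=3,fy=3,interpolation=cv2.INTER_CUBIC))
print(robot.sense()["clock"],force()-f0)
E
python3 l.py
```

```text
[ 0.57090772  0.80265191 -0.2159183 ] 24.525
1.23 [ 1.  -0.4 -0.1] 1.13 [-0.6 -0.2  0.4] 1.03 [-0.7 -1.7  0.1] 0.93 [-0.1 -0.7 -0.2] 0.83 [-0.3 -0.6  0.4] 0.73 [-0.6 -1.   0.8] 0.63 [-0.3 -0.9 -0.5] 0.53 [-0.7 -1.  -0.4] 0.43 [-0.9 -0.9  0.4] 0.33 [-1.7 -1.7 -0. ] 0.23 [-0.2 -1.4  0.7] 0.13 [-0.9 -0.6  0.6] 0.06 [-0.2 -1.1  0.2] 0.03 [-1.3 -1.   1.1] 0.02 [-0.7 -0.3 -0.5] 0.0 [-0.2 -0.9  1.2] -0.02 [-4.4  0.2  8.5] -0.03 [-7.3  0.7 15.7] [0.57938163 0.00273353 0.11494366] 30.625
32.6667 [-0.04833926 -1.01244682  0.11733725]
```

View pics/t3.png

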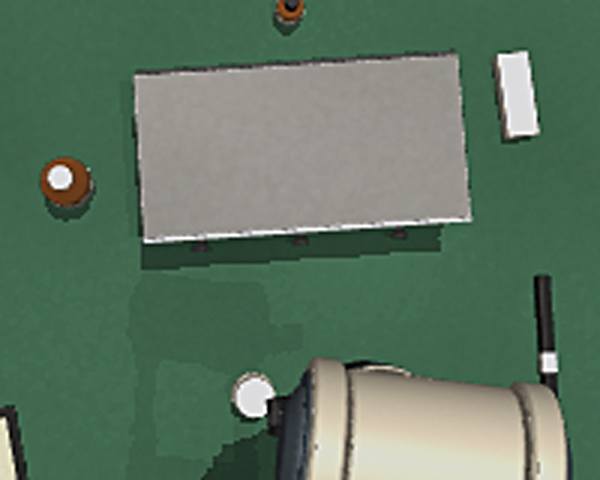

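View pics/s3.png

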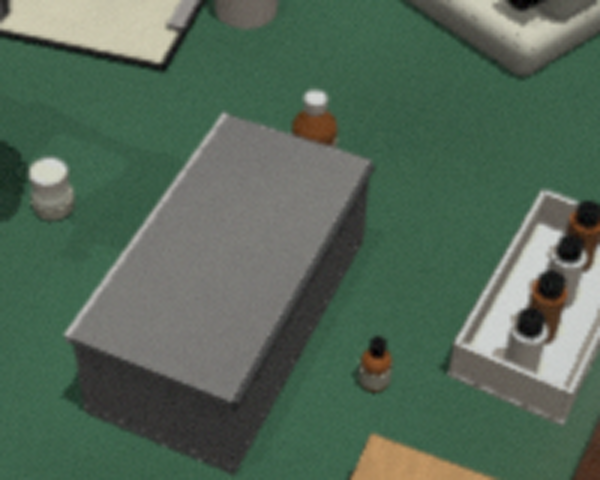

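The lid lies flat: its top is a full rectangle in both views, and the tip met the hard stop at z = 0.115 with about 16 N. Only the knobs show below its front edge, and nothing on the desk has moved. Handing in.

```bash
python3 -c "
from workcell import robot
robot.wait(.3); print(robot.sense()['position']); print(robot.close_job())"
```

```text
[ 0.40500613 -0.01093918  0.29952893]
the job is handed in; nothing more can be done
None
```

The chest is closed: all three drawers were pushed home first, then the lid was shut. The arm finished clear of everything, no desk item visibly moved, and the job was handed in at about 33 s on the robot's clock. The judge's verdict was not returned.

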